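# Withdraw the safety bolt of a specimen case

### The job

Unbolt the lid of the grey specimen case: with one fingertip press its yellow spring catch down and hold it down, and meanwhile with the other fingertip push the bolt by its black upright tab out of its keeper, all the way to its stop. Only when the bolt is fully back, let the catch spring up again and move clear. Be gentle, grip and lift nothing, and leave the small white box on the lid, the bottle, the cup and the marker where they are.

Things in the scene. Friction and masses are not known exactly. Their poses are not given: they have to be found in the camera images.
- case: Flat grey steel case, white lid, 174 x 250 x 55 mm (x, y, z), screwed to the counter, turned up to 0.5 rad. Origin: centre of its underside, z up; its x points from catch to bolt, its y the way the bolt is withdrawn. In its frame two bolt guides (y -72 to -60 and 69 to 81 mm) and the keeper (y -110 to -90) at x 10 to 35 stand 18 mm above the lid's top. Steel feet stick out 26 mm at both y ends.
- catch_pad (a point): Centre of the top of the yellow catch pad, moving with it. The pad is level, 30 mm (case x) by 92 mm (case y); when up, its top is 30 mm above the lid and the point at (-22.5, -4, 85) mm in the case's frame. Pressed anywhere it goes straight down without tipping; a fingertip may slide along it in the case's y while pressing.
- catch (a joint): How far the catch is pressed, m: 0 up, 0.010 bottom stop; spring about 2.5 N at first, 7 N at the bottom. Its pawl sits in a comb on the bolt's side: the bolt is blocked (after 1.5 mm of play) unless the catch is down 0.005 or more, through the whole stroke; let up on the way, it drops into the comb. 0.007 to 0.008 is a good depth.
- bolt_tab (a point): Centre of the rear (case -y) face of the bolt's black tab, the face to push; moves with the bolt. Tab: 22 mm wide (case x), 8 mm thick (from this face to +y), 14 to 48 mm above the lid. Bolt home: point at (22.5, 0, 86) mm in the case's frame, so pad and tab lines are 45 mm apart in x. The bar behind it is 14 mm above the lid, free for 55 mm: a fingertip level with the pressed pad clears it.
- bolt (a joint): How far the bolt is withdrawn along the case's +y, m: 0 to 0.001 home in its keeper, 0.030 fully back at its stop. About 2 N of friction, no spring: it stays where it is left. Only from 0.0255 to 0.030 does the pawl find the comb's last gap, so that the catch can spring up fully.
- coverslips_mid (a point): Centre of a small loose white box, 30 x 34 x 14 mm, lying on the case's lid near the far corner; leave it alone.
- bottle_mid (a point): Centre of a loose brown bottle with a black cap, diameter 36 mm, 72 mm high, standing on the counter beside the case; leave it alone.
- cup_mid (a point): Centre of a loose clear cup with a green cap, diameter 58 mm, 70 mm high, standing on the counter beside the case; leave it alone.
- pen_mid (a point): Middle of a loose marker with a blue cap, 13 mm thick, 126 mm long, lying on the counter in front of the case; leave it alone.

How it is judged (in metres and radians):
On the way, in this order (a step that is already met when the one before it is completed fails the run):
1. the catch is held down while the bolt is still home (value of joint catch above 0.0045 m and value of joint bolt below 0.004 m), for 0.1 s.
2. the bolt is fully back while the catch is still held down (value of joint bolt above 0.0265 m and value of joint catch above 0.0045 m), for 0.1 s.
At the end, for the whole second after the job is handed in: The bolt is withdrawn at least 25.5 of its 30 mm, the catch has sprung back up (less than 2 mm down), and the small box, bottle, cup and marker are within 20 mm of where they were (value of joint bolt above 0.0255 m and value of joint catch below 0.002 m and distance of each of coverslips_mid, bottle_mid, cup_mid, pen_mid from where it was at the start of the episode below 0.02 m); the robot touches nothing.
It fails at once if the catch was let up while the bolt was on its way (value of joint bolt between 0.005 and 0.024 m and value of joint catch below 0.003 m).
It fails at once if the case, its catch or its bolt was gripped or pushed hard (fingers over 50 N) (contact force between the fingers and case above 50 N).
It fails at once if the small white box, the bottle, the cup or the marker was lifted, carried or pushed away (more than 20 mm) (distance of any of coverslips_mid, bottle_mid, cup_mid, pen_mid from where it was at the start of the episode above 0.02 m).
It also fails if it takes over 29 s, if anything falls off the work surface, if the arm or the gripper's body presses on something with over 40 N, if the wrist force passes 120 N, or if a joint passes its speed limit or range.

### The arm

A 6-joint arm with a two-finger parallel gripper is mounted at the origin on a cart in front of the work surface, level with it; the furniture and walls round the work are solid. World frame = base frame: x ahead of the robot, y to its left, z up, the work surface at z = 0. Lengths are in mm, angles in rad, forces in N, time in s.
With the tool pointing down it reaches from about 275 to 1000 mm from the base axis. Payload 8.4 kg.
Tool frame: the origin (TCP) lies midway between the tips of the shut fingers; the grasp point (between the pads) lies 19 mm behind it (r.grip_point_offset is the distance from the TCP to the grasp point, in mm); z points along the fingers, y is the line along which they close (so a half turn about z gives the same grasp; the last joint's range is limited). The gripper opens to 85 mm and grips with 20 to 120 N. Pads are 22 mm wide; open, the fingers measure 114 mm over their backs; the gripper's body (76 mm by 85 mm) begins 54 mm behind the grasp point. The pads swing forward as they close: fully open they stand 13 mm farther back than shut.
Start: joints at [1.308, 0.353, 1.633, -0, 1.155, -0.002], TCP at [161.157, 603.868, 231.281] pointing down, gripper open.
Joint ranges: [-2.63, 2.63], [-0.92, 2.1], [0.06, 2.66], [-1.3, 4.44], [0, 2.69], [-3.02, 3.02]. Speed limits (rad/s): [2.22, 2.22, 2.79, 3.14, 3.14, 3.14].

### API

Orientations are given as [roll, pitch, yaw] about the fixed x, y, z axes, in that order (R = Rz(yaw) Ry(pitch) Rx(roll)).
In Python, from rig import r gives the robot as it stands. The module is installed in compiled form; this text tells all that it offers.
- The arm moves only by the shell command python3 -m creep 'ROWS' [FORCE]. ROWS is text: rows parted by semicolons, each of 7 numbers parted by spaces: the turn, a rotation vector about the tool's x, y, z in degrees, then the shift along the tool's x, y, z in m, then the closure in counts, from 0 (fully open) to 255 (shut). A call has 1 to 8 rows; each row is the pose to reach, as a shift and turn from the pose commanded when the call began, along the tool's axes at that moment; what a row does not reach only later rows make up. A row lasts 1/8 s, in which the tool goes at most 62.5 mm and 10.7 degrees, less where a joint would pass 70% of its speed; a pose out of reach is approached as far as the arm can. A call with a gripper value outside its range is refused whole. The fingers move at their own pace and stop on an object; FORCE is the grip in N (left out, the last holds). Time passes only in rows, so rows that repeat a pose let the fingers close. It gives the time, the measured TCP pose, the force, the opening and the grip force at its end, in the units of the state.
- r.sense(): the state, without advancing time (a new reading comes with each control period).
- r.grab_frame(name): name is "scene" or "top" or "wrist"; returns a dict with "img" (384x512x3 uint8, red, green, blue), "range_z" (384x512 float32, mm along the optical axis (not along the pixel's ray), 0 where there is no reading), "K" (3x3 intrinsics, pixels), "world_from_camera" (4x4, takes a point from camera to world coordinates). Camera axes: x right, y up, looking along -z (the intrinsics and any distortion apply to the point x, -y, -z); pixel columns grow to the right and rows downward; lengths in mm; the calibration is good to about 2 mm. A picture is of the moment at which its call begins.
- r.sign_off(): hands the job in; it is judged then, once.
The state is a dict: "clock": time; "qpos": joint angles; "qvel": joint speeds; "joint_efforts": joint torques, N m; "eef_pos": TCP position; "tcp_rot": TCP orientation; "contact_force": force on the tool from outside, world axes, zero at the start; "wrist_torque": the same for the moment, N m; "opening": opening from 0.0 (shut) to 1.0 (fully open); "grasp_force": force on a finger pad.
Only numpy, scipy, OpenCV 4.12 (cv2) and the standard library are available. Lean on these libraries where they do the work, as an engineer would, in place of code of your own. Each camera call takes 0.05 s, during which the arm holds its last target. There are 200 camera calls.

## Working session

There is one attempt and no reset: what is moved stays moved. The work goes in short steps, Python scripts to look and compute and a shell command to move; the robot and the scene stay as the last step left them, time stands still between calls to the robot, and variables do not carry over. Pictures are saved under pics/ and viewed, at most 10 in all, crops included, and the job is handed in when it is done.

```bash
mkdir -p pics
cat > h.py <<'E'
import numpy as np, cv2
from rig import r
def pts(f):
    K=f["K"];z=f["range_z"];v,u=np.mgrid[:z.shape[0],:z.shape[1]]
    x=(u-K[0,2])/K[0,0]*z; y=(v-K[1,2])/K[1,1]*z
    P=np.stack([x,-y,-z,np.ones_like(z)],-1)@f["world_from_camera"].T
    return P[...,:3]
E
python3 - <<'E'
from h import *
s=r.sense(); print({k:np.round(v,3) for k,v in s.items()})
import pickle
fs={n:r.grab_frame(n) for n in("top","scene")}
pickle.dump(fs,open("f0.pkl","wb"))
cv2.imwrite("pics/a.png",np.hstack([fs["top"]["img"],fs["scene"]["img"]])[:,:,::-1][:, :] if 0 else cv2.resize(np.vstack([fs["top"]["img"],fs["scene"]["img"]])[:,:,::-1],(400,600)))
cv2.imwrite("pics/top.png",fs["top"]["img"][:,:,::-1]);cv2.imwrite("pics/scene.png",fs["scene"]["img"][:,:,::-1])
for n in fs: print(n,fs[n]["K"],fs[n]["world_from_camera"].round(2),(fs[n]["range_z"]>0).mean())
E
```

```text
{'clock': np.float64(0.0), 'qpos': array([ 1.308,  0.354,  1.634,  0.   ,  1.155, -0.002]), 'qvel': array([ 0.001,  0.001,  0.001,  0.003,  0.002, -0.001]), 'joint_efforts': array([-2.0000e-03, -6.0525e+01, -3.4207e+01, -0.0000e+00,  1.0000e-02,
       -0.0000e+00]), 'eef_pos': array([161.039, 603.4  , 230.581]), 'tcp_rot': array([-3.14 , -0.   ,  2.881]), 'contact_force': array([-0.512,  0.634, -0.081]), 'wrist_torque': array([-0.02 ,  0.   ,  0.003]), 'grasp_force': np.float64(0.0), 'opening': np.float64(1.002)}
top [[403.3963694    0.         253.20592875]
 [  0.         403.3963694  197.52111434]
 [  0.           0.           1.        ]] [[-2.00000e-02  9.80000e-01 -1.90000e-01  3.63240e+02]
 [-1.00000e+00 -2.00000e-02 -0.00000e+00  5.68900e+01]
 [-1.00000e-02  1.80000e-01  9.80000e-01  1.17661e+03]
 [ 0.00000e+00  0.00000e+00  0.00000e+00  1.00000e+00]] 0.9959564208984375
scene [[447.18355058   0.         247.54330459]
 [  0.         447.18355058 191.02512983]
 [  0.           0.           1.        ]] [[ 8.2000e-01  3.7000e-01 -4.4000e-01  1.1822e+02]
 [-5.7000e-01  5.0000e-01 -6.5000e-01 -6.0034e+02]
 [-1.0000e-02  7.8000e-01  6.2000e-01  7.2737e+02]
 [ 0.0000e+00  0.0000e+00  0.0000e+00  1.0000e+00]] 0.995880126953125
```

View pics/top.png

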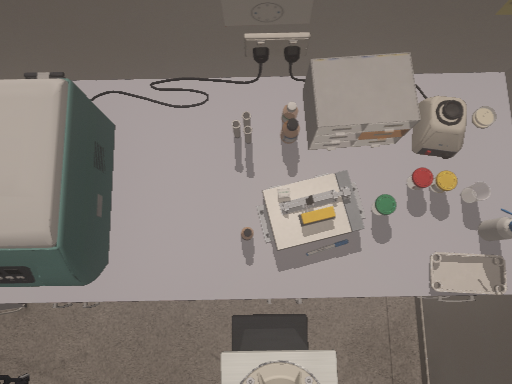

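View pics/scene.png

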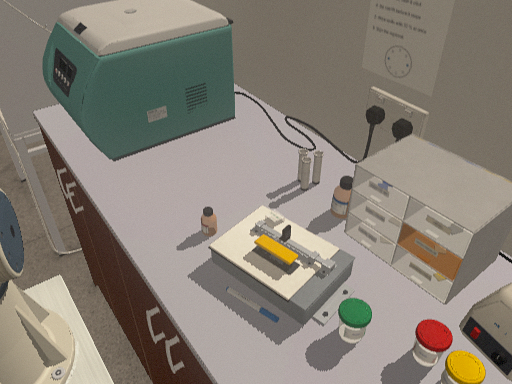

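The top view shows the case at about (313,212), with the yellow catch at (318,215), the black tab at (309,200) and the keeper at the right end. The white box is at (284,195), the bottle at (247,233), the cup at (385,205) and the marker at (328,247). The scene view shows the same layout. Case +y points roughly to world +y.

```bash
cat > m.py <<'E'
from h import *
import pickle
fs=pickle.load(open("f0.pkl","rb"))
R=s=None
for n in fs:
    f=fs[n];P=pts(f);I=f["img"].astype(int);hsv=cv2.cvtColor(f["img"],cv2.COLOR_RGB2HSV)
    m=((hsv[...,0]>18)&(hsv[...,0]<32)&(hsv[...,1]>170)&(hsv[...,2]>120)&(P[...,2]>70)&(P[...,2]<100)&(P[...,0]<520)).astype(np.uint8)
    nn,l,st,c=cv2.connectedComponentsWithStats(m); k=1+st[1:,4].argmax(); Q=P[l==k]
    # ray onto z=85
    T=f["world_from_camera"];K=f["K"];v,u=np.nonzero(l==k)
    d=np.stack([(u-K[0,2])/K[0,0],-(v-K[1,2])/K[1,1],-np.ones(len(u))],-1)@T[:3,:3].T
    W=T[:3,3]+d*((85-T[2,3])/d[:,2])[:,None]
    rect=cv2.minAreaRect(W[:,:2].astype(np.float32))
    print(n,"yellow",st[k],"z med",np.median(Q[:,2]),"rect",rect)
    ctr=np.array(rect[0]); b=cv2.boxPoints(rect); e=max([b[1]-b[0],b[2]-b[1]],key=np.linalg.norm); e=e/np.linalg.norm(e); e*=np.sign(e[1])
    yaw=np.arctan2(-e[0],e[1]); print(" yaw",yaw)
    A=P.reshape(-1,3); near=np.linalg.norm(A[:,:2]-ctr,axis=1)<190
    lid=near&(abs(A[:,2]-55)<4)
    print(" lid rect",cv2.minAreaRect(A[lid][:,:2].astype(np.float32)), "lid z",np.median(A[lid][:,2]))
    ex=np.array([np.cos(yaw),np.sin(yaw)]); ey=np.array([-np.sin(yaw),np.cos(yaw)])
    o=ctr+22.5*ex+4*ey; print(" origin",o)
    L=(A[:,:2]-o)@np.stack([ex,ey],1)
    t=(abs(L[:,0]-22.5)<20)&(abs(L[:,1])<30)&(A[:,2]>85)&(A[:,2]<115)
    dark=(I.max(-1).ravel()<75)&t
    print(" tab local",dark.sum(),L[dark].min(0),L[dark].max(0),np.median(L[dark],0),A[dark][:,2].max())
    for (nm,z0,z1) in (("box",64,74),):
        q=(abs(L[:,0]-70)<60)&(L[:,1]>40)&(L[:,1]<130)&(A[:,2]>z0)&(A[:,2]<z1)
        print(" box",L[q].min(0),L[q].max(0))
E
python3 m.py
python3 - <<'E'
from h import *
import cv2
f=r.grab_frame("top");cv2.imwrite("pics/topz.png",cv2.resize(f["img"][150:270,240:400,::-1],(800,600),interpolation=cv2.INTER_CUBIC))
E
```

```text
Traceback (most recent call last):
  File "m.py", line 8, in <module>
    nn,l,st,c=cv2.connectedComponentsWithStats(m); k=1+st[1:,4].argmax(); Q=P[l==k]
                                                       ~~~~~~~~~~~~~~~^^
ValueError: attempt to get argmax of an empty sequence
```

View pics/topz.png

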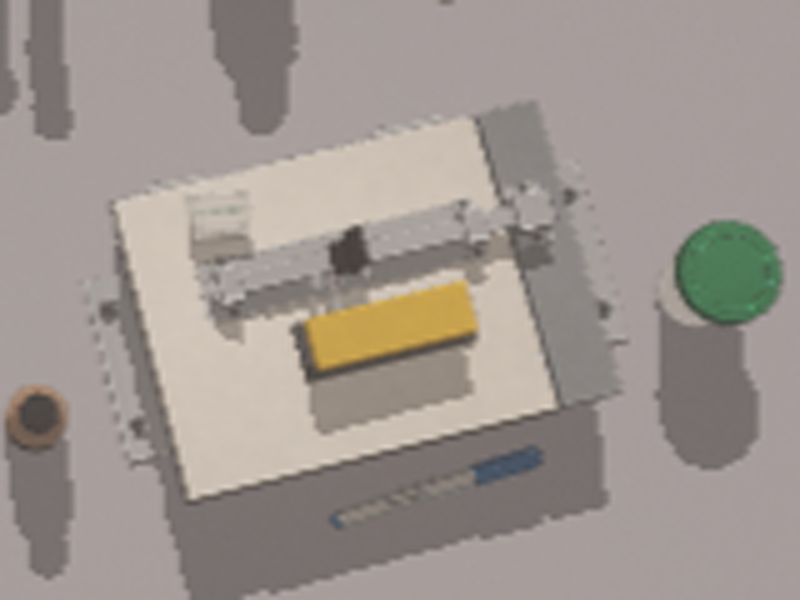

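The zoom shows the pad centred at crop (392,327), the tab at (349,252), the box at (219,215), and the long axis tilted about 14° in the image. My mask bounds were too tight, so I'll loosen them.

```bash
sed -i 's/&(P\[...,2\]>70)&(P\[...,2\]<100)&(P\[...,0\]<520)/\&(P[...,2]>40)\&(P[...,2]<130)\&(np.hypot(P[...,0]-330,P[...,1]+110)<120)/; s/\[...,2\]>120/[...,2]>90/; s/\[...,1\]>170/[...,1]>130/' m.py
python3 - <<'E'
from h import *; import pickle
f=pickle.load(open("f0.pkl","rb"))["top"]; P=pts(f); print(P[215,318],P[200,309],f["img"][215,318],cv2.cvtColor(f["img"],cv2.COLOR_RGB2HSV)[215,318])
E
python3 m.py
```

```text
[ 516.34775999 -114.174637     88.73969776] [559.87038893 -92.76941792  79.61290851] [199 162  78] [ 21 155 199]Traceback (most recent call last):
  File "m.py", line 8, in <module>
    nn,l,st,c=cv2.connectedComponentsWithStats(m); k=1+st[1:,4].argmax(); Q=P[l==k]
                                                       ~~~~~~~~~~~~~~~^^
ValueError: attempt to get argmax of an empty sequence
```

```bash
sed -i 's/-330,/-516,/; s/>130)/>110)/' m.py; python3 m.py
```

```text
top yellow [301 206  34  18 342] z med 86.91465875766426 rect ((517.3408813476562, -114.06726837158203), (29.009899139404297, 90.3676528930664), 12.396096229553223)
 yaw 0.21635264
 lid rect ((538.5565185546875, -98.3525390625), (179.49815368652344, 357.975830078125), 12.832483291625977) lid z 56.69917701752797
 origin [ 538.45766073 -105.33047414]
 tab local 11 [12.04915234  5.48489369] [29.98671246  8.1667533 ] [18.70977638  7.58950605] 104.44274174717884
 box [10.5169156  40.07870844] [79.34151984 96.8494121 ]
scene yellow [254 234  44  31 557] z med 83.01502397974525 rect ((514.7210693359375, -117.3549575805664), (34.035465240478516, 93.02075958251953), 12.137402534484863)
 yaw 0.21183743
 lid rect ((538.207763671875, -108.30503845214844), (177.9677276611328, 372.18280029296875), 12.937579154968262) lid z 53.504564564937596
 origin [ 535.87708271 -108.71359921]
 tab local 48 [12.70455174  3.09953799] [34.92773813  9.85180104] [21.88385366  6.10002987] 102.74078066621064
 box [11.54497733 40.34286296] [81.76223942 90.05892122]
```

```bash
python3 -m creep '0 0 8 -0.026 -0.059 0 160; 0 0 16 -0.052 -0.118 0 160; 0 0 24 -0.077 -0.176 0 160; 0 0 32 -0.103 -0.235 0 160; 0 0 40 -0.138 -0.277 0 160; 0 0 48 -0.172 -0.320 0 160; 0 0 56 -0.207 -0.362 0 160; 0 0 62.5 -0.241 -0.405 0 160' 20
cat > d.py <<'E'
from h import *
from scipy.spatial.transform import Rotation as Ro
import sys
O=np.array([537.5,-106.5,0]);YAW=0.222
C=Ro.from_euler("z",YAW)
def rep(*targets):
    s=r.sense();R=Ro.from_euler("xyz",s["tcp_rot"]);L=C.inv().apply(s["eef_pos"]-O)
    print("t",s["clock"],"case-frame TCP",L.round(1),"F",C.inv().apply(s["contact_force"]).round(1),"open",round(float(s["opening"]),3),"rpy",s["tcp_rot"].round(3))
    G=Ro.from_euler("xyz",[np.pi,0,np.pi/2+YAW])
    print(" turn deg",np.degrees((R.inv()*G).as_rotvec()).round(2))
    for t in targets: print(" to",t,"shift m",(R.inv().apply(C.apply(t)+O-s["eef_pos"])/1000).round(4))
if __name__=="__main__":
    rep(*[list(map(float,a.split(","))) for a in sys.argv[1:]])
E
python3 d.py 0,-25,230 0,-17,150
```

```text
clock: 1.15
eef_pos: [290.0, 148.9, 231.5]
tcp_rot: [3.141, -0.0, 1.786]
contact_force: [1.1, 0.4, -0.1]
opening: 0.373
grasp_force: 0.0
t 1.15 case-frame TCP [-185.2  303.6  231.5] F [ 1.1  0.1 -0.1] open 0.373 rpy [ 3.141 -0.     1.786]
 turn deg [ 0.06 -0.01 -0.36]
 to [0.0, -25.0, 230.0] shift m [-0.3275  0.1873  0.0016]
 to [0.0, -17.0, 150.0] shift m [-0.3195  0.1872  0.0816]
```

```bash
python3 -m creep '0 0 0 -0.041 0.024 0 160; 0 0 0 -0.082 0.047 0 160; 0 0 0 -0.123 0.070 0 160; 0 0 -0.4 -0.164 0.094 0 160; 0 0 -0.4 -0.205 0.117 0.02 160; 0 0 -0.4 -0.246 0.14 0.04 160; 0 0 -0.4 -0.287 0.164 0.06 160; 0 0 -0.4 -0.3265 0.1872 0.08 160'
python3 d.py 0,-24,110
python3 - <<'E'
from h import *
import pickle
fs={n:r.grab_frame(n) for n in("wrist","scene")};pickle.dump(fs,open("f1.pkl","wb"))
print(fs["wrist"]["world_from_camera"].round(3),fs["wrist"]["K"])
cv2.imwrite("pics/w1.png",fs["wrist"]["img"][:,:,::-1]);cv2.imwrite("pics/s1.png",cv2.resize(fs["scene"]["img"][170:320,190:390,::-1],(800,600),interpolation=cv2.INTER_CUBIC))
E
```

```text
clock: 2.15
eef_pos: [544.2, -128.9, 150.4]
tcp_rot: [-3.142, -0.0, 1.797]
contact_force: [1.3, 0.7, -0.0]
opening: 0.374
grasp_force: 0.0
t 2.15 case-frame TCP [  1.6 -23.3 150.4] F [ 1.4  0.4 -0. ] open 0.374 rpy [-3.142 -0.     1.797]
 turn deg [-0.   -0.01  0.22]
 to [0.0, -24.0, 110.0] shift m [-0.0007 -0.0016  0.0404]
[[ 9.74000e-01 -2.13000e-01 -7.40000e-02  5.24706e+02]
 [ 2.26000e-01  9.22000e-01  3.15000e-01 -4.63730e+01]
 [ 1.00000e-03 -3.24000e-01  9.46000e-01  2.93197e+02]
 [ 0.00000e+00  0.00000e+00  0.00000e+00  1.00000e+00]] [[322.36123439   0.         257.82264159]
 [  0.         322.36123439 193.55532762]
 [  0.           0.           1.        ]]
```

View pics/w1.png

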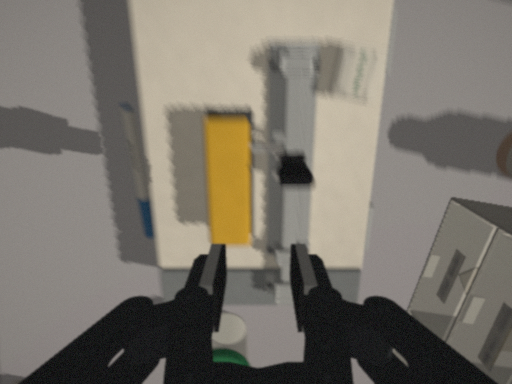

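View pics/s1.png

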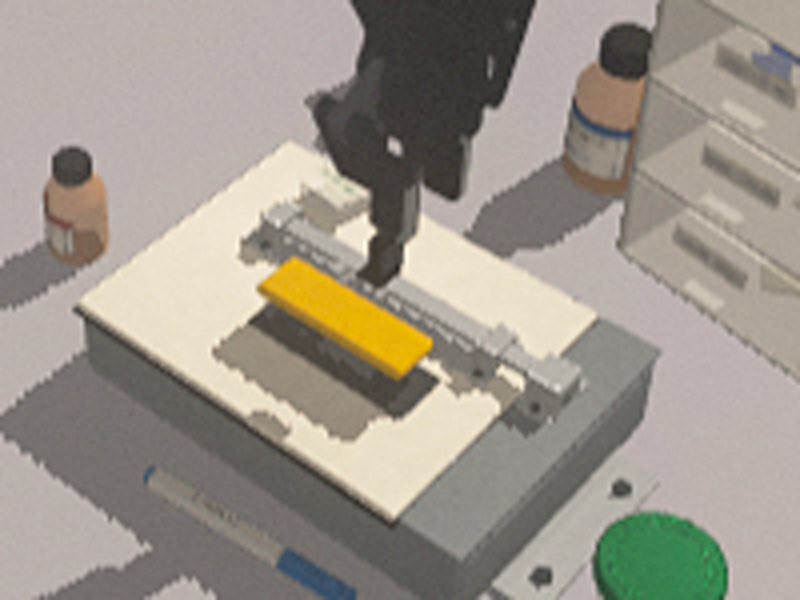

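The wrist view shows the fingertips at (215,247) and (301,247), straddling the pad (u 205–251, v 115–243) and in line behind the tab (u 278–313, v 153–184). I'll get the lateral and lengthwise offsets from this view.

```bash
cat > w.py <<'E'
from d import *
def meas(f,s):
    T=f["world_from_camera"];K=f["K"];R=Ro.from_euler("xyz",s["tcp_rot"]);hsv=cv2.cvtColor(f["img"],cv2.COLOR_RGB2HSV)
    def cast(m,z):
        v,u=np.nonzero(m);d=np.stack([(u-K[0,2])/K[0,0],-(v-K[1,2])/K[1,1],-np.ones(len(u))],-1)@T[:3,:3].T
        W=T[:3,3]+d*((z-T[2,3])/d[:,2])[:,None]
        return (W-s["eef_pos"])@R.as_matrix(),W
    P=pts(f)
    m=(hsv[...,0]>15)&(hsv[...,0]<32)&(hsv[...,1]>130)&(hsv[...,2]>90)&(P[...,2]>60)
    t,W=cast(m,85); print("pad tool-frame rect",cv2.minAreaRect(t[:,:2].astype(np.float32)),"zmed",np.median(P[m][:,2]))
    g=np.zeros(m.shape,bool);g[140:195,265:325]=1
    k=g&(f["img"].max(-1)<60); t,W=cast(k,103); print("tab top tool-frame",np.percentile(t,[2,98],axis=0)[:,:2].round(1),"z",np.percentile(P[k][:,2],[5,50,98]))
    top=k&(P[...,2]>98); t,W=cast(top,103); print("  top-only",top.sum(),t.min(0)[:2],t.max(0)[:2])
    # finger: pixels close to camera
    C_=(P.reshape(-1,3)-s["eef_pos"])@R.as_matrix(); F=(C_[:,2]>-12)&(C_[:,2]<8)&(abs(C_[:,1])<45)&(abs(C_[:,0])<25)
    for sgn in(-1,1):
        q=C_[F&(np.sign(C_[:,1])==sgn)]; print("finger",sgn,len(q),q.min(0).round(1),q.max(0).round(1)) if len(q) else None
if __name__=="__main__":
    import pickle; meas(pickle.load(open("f1.pkl","rb"))["wrist"],r.sense())
E
python3 w.py
```

```text
pad tool-frame rect ((22.605562210083008, -20.185619354248047), (89.18217468261719, 29.08852195739746), 0.055749308317899704) zmed 85.11899092722771
tab top tool-frame [[28.1 12.4]
 [45.  31. ]] z [ 72.42394546 100.57695527 104.08499717]
  top-only 437 [28.05268556 11.75541378] [38.85677403 32.1694788 ]
finger -1 202 [ -8.2 -29.1 -12. ] [ 14.4 -16.4  -2.1]
finger 1 204 [ -8.1  15.  -12. ] [14.5 27.6 -1.8]
```

```bash
python3 -m creep '0 0 0 0 0.001 0.02 160; 0 0 0 0 0.001 0.04 160; 0 0 0 0 0.001 0.055 160; 0 0 0 0 0.001 0.06 160; 0 0 0 0 0.001 0.06 160'; python3 -m creep '0 0 0 0 0 0.002 160; 0 0 0 0 0 0.002 160';  python3 d.py
```

```text
clock: 2.88
eef_pos: [544.2, -127.2, 91.4]
tcp_rot: [-3.141, -0.0, 1.797]
contact_force: [0.4, -0.3, 0.7]
opening: 0.368
grasp_force: 0.0
clock: 3.12
eef_pos: [544.5, -127.4, 89.7]
tcp_rot: [3.141, 0.0, 1.797]
contact_force: [-0.1, -0.6, 0.3]
opening: 0.371
grasp_force: 0.0
t 3.125 case-frame TCP [  2.2 -21.9  89.7] F [-0.2 -0.6  0.3] open 0.371 rpy [3.141 0.    1.797]
 turn deg [0.03 0.02 0.24]
```

Run:
```python
from w import *
import pickle
s=r.sense();f=r.grab_frame("wrist");g=r.grab_frame("scene")
meas(f,s)
cv2.imwrite("pics/w2.png",np.hstack([f["img"][90:290,150:350,::-1].repeat(2,0).repeat(2,1),cv2.resize(g["img"][190:290,230:330,::-1],(400,400),interpolation=cv2.INTER_CUBIC)]))
```

```text
pad tool-frame rect ((20.587478637695312, -22.56896209716797), (29.11347198486328, 90.0951156616211), 89.94007873535156) zmed 85.06287540182396
tab top tool-frame [[40.3 10.3]
 [48.7 24.4]] z [71.57251669 72.86502234 79.69632812]
  top-only 2 [43.43741425 12.07345377] [45.20286232 13.69850335]
finger -1 3396 [-24.9 -38.4 -11.9] [25.  -8.1  8. ]
finger 1 248 [ -9.6  15.5 -12. ] [13.2 28.8 -0.7]
```

View pics/w2.png

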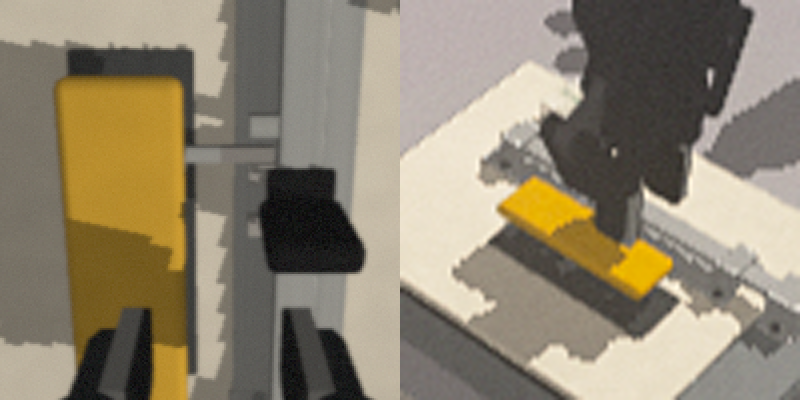

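The left finger is over the pad and the right finger is behind the tab, with a clear gap. I'll press down in small steps.

```bash
python3 -m creep '0 0 0 0 0 0.002 160; 0 0 0 0 0 0.004 160; 0 0 0 0 0 0.004 160'; python3 -m creep '0 0 0 0 0 0.002 160; 0 0 0 0 0 0.002 160'; python3 -m creep '0 0 0 0 0 0.002 160; 0 0 0 0 0 0.002 160';  python3 d.py
```

```text
clock: 3.6
eef_pos: [544.1, -127.3, 85.0]
tcp_rot: [-3.141, -0.0, 1.797]
contact_force: [-0.5, 0.1, -0.4]
opening: 0.374
grasp_force: 0.0
clock: 3.85
eef_pos: [544.4, -127.4, 83.3]
tcp_rot: [3.141, 0.0, 1.797]
contact_force: [-0.4, 0.2, 2.9]
opening: 0.371
grasp_force: 1.4
clock: 4.1
eef_pos: [544.3, -127.4, 81.3]
tcp_rot: [3.141, 0.0, 1.797]
contact_force: [-0.2, -0.5, 3.9]
opening: 0.373
grasp_force: 1.8
t 4.1 case-frame TCP [  2.1 -21.9  81.3] F [-0.3 -0.5  3.9] open 0.373 rpy [3.141 0.    1.797]
 turn deg [0.01 0.   0.24]
```

```bash
python3 -m creep '0 0 0 0 0 0.002 160; 0 0 0 0 0 0.004 160; 0 0 0 0 0 0.0045 160; 0 0 0 0 0 0.0045 160; 0 0 0 0 0 0.0045 160; 0 0 0 0 0 0.0045 160'; python3 d.py
python3 - <<'E'
from h import *
f=r.grab_frame("wrist")
P=pts(f);hsv=cv2.cvtColor(f["img"],cv2.COLOR_RGB2HSV)
m=(hsv[...,0]>15)&(hsv[...,0]<32)&(hsv[...,1]>130)&(hsv[...,2]>90)&(P[...,2]>60)
print("pad z",np.median(P[m][:,2]))
E
```

```text
clock: 4.85
eef_pos: [544.4, -127.4, 76.9]
tcp_rot: [3.141, 0.0, 1.797]
contact_force: [-0.6, -0.8, 5.9]
opening: 0.372
grasp_force: 2.8
t 4.85 case-frame TCP [  2.1 -21.9  76.9] F [-0.8 -0.7  5.9] open 0.372 rpy [3.141 0.    1.797]
 turn deg [0.01 0.01 0.24]
pad z 77.52055259705274
```

```bash
python3 -m creep '0 0 0 0.004 0 0 160; 0 0 0 0.008 0 0 160; 0 0 0 0.012 0 0 160; 0 0 0 0.016 0 0 160; 0 0 0 0.019 0 0 160; 0 0 0 0.019 0 0 160'; python3 d.py;  python3 -m creep '0 0 0 0.003 0 0 160; 0 0 0 0.006 0 0 160; 0 0 0 0.009 0 0 160; 0 0 0 0.012 0 0 160; 0 0 0 0.015 0 0 160; 0 0 0 0.015 0 0 160'; python3 d.py
python3 - <<'E'
from h import *
f=r.grab_frame("wrist");g=r.grab_frame("scene")
P=pts(f);hsv=cv2.cvtColor(f["img"],cv2.COLOR_RGB2HSV)
m=(hsv[...,0]>15)&(hsv[...,0]<32)&(hsv[...,1]>130)&(hsv[...,2]>90)&(P[...,2]>60)
print("pad z",np.median(P[m][:,2]))
cv2.imwrite("pics/w3.png",np.hstack([f["img"][90:290,150:350,::-1].repeat(2,0).repeat(2,1),cv2.resize(g["img"][190:290,230:330,::-1],(400,400),interpolation=cv2.INTER_CUBIC)]))
E
```

```text
clock: 5.65
eef_pos: [541.1, -109.6, 77.3]
tcp_rot: [3.14, 0.002, 1.798]
contact_force: [1.0, -3.6, 5.9]
opening: 0.374
grasp_force: 2.9
t 5.65 case-frame TCP [ 2.9 -3.8 77.3] F [ 0.2 -3.7  5.9] open 0.374 rpy [3.140e+00 2.000e-03 1.798e+00]
 turn deg [0.11 0.11 0.28]
clock: 6.4
eef_pos: [537.7, -95.0, 77.2]
tcp_rot: [3.14, 0.002, 1.798]
contact_force: [0.7, -3.5, 5.6]
opening: 0.372
grasp_force: 3.0
t 6.4 case-frame TCP [ 2.8 11.2 77.2] F [-0.1 -3.6  5.6] open 0.372 rpy [3.140e+00 2.000e-03 1.798e+00]
 turn deg [0.11 0.11 0.27]
pad z 77.8866070233527
```

View pics/w3.png

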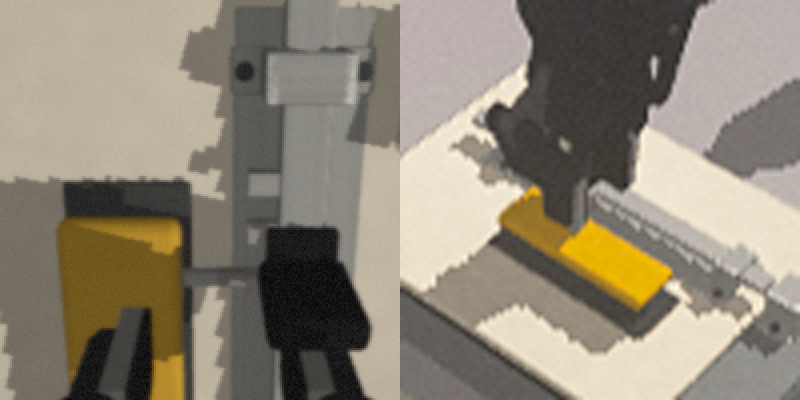

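The tab is against the right fingertip and the bolt is moving, while the pad is still down. I'll carry on to the stop, slowly at the end.

```bash
python3 -m creep '0 0 0 0.003 0 0 160; 0 0 0 0.006 0 0 160; 0 0 0 0.008 0 0 160; 0 0 0 0.008 0 0 160'; python3 -m creep '0 0 0 0.0015 0 0 160; 0 0 0 0.0015 0 0 160'; python3 -m creep '0 0 0 0.0015 0 0 160; 0 0 0 0.0015 0 0 160'; python3 d.py
```

```text
clock: 7.0
eef_pos: [536.0, -87.3, 77.2]
tcp_rot: [3.14, 0.002, 1.797]
contact_force: [1.6, -4.7, 5.7]
opening: 0.369
grasp_force: 3.8
clock: 7.25
eef_pos: [536.0, -87.1, 77.3]
tcp_rot: [3.139, 0.004, 1.798]
contact_force: [1.3, -14.0, 3.1]
opening: 0.373
grasp_force: 7.9
clock: 7.5
eef_pos: [536.0, -87.0, 77.3]
tcp_rot: [3.139, 0.006, 1.798]
contact_force: [2.9, -22.2, 1.1]
opening: 0.372
grasp_force: 12.1
t 7.5 case-frame TCP [ 2.9 19.4 77.3] F [ -2.  -22.3   1.1] open 0.372 rpy [3.139 0.006 1.798]
 turn deg [0.15 0.34 0.31]
```

It's at the stop: the force rises and the TCP no longer moves. I'll relax, back off slightly, and lift clear.

```bash
python3 -m creep '0 0 0 -0.003 0 0 160; 0 0 0 -0.006 0 0 160; 0 0 0 -0.006 0 0 160; 0 0 0 -0.006 0 -0.005 160; 0 0 0 -0.006 0 -0.01 160; 0 0 0 -0.006 0 -0.03 160; 0 0 0 -0.006 0 -0.07 160; 0 0 0 -0.006 0 -0.11 160'; python3 -m creep '0 0 0 -0.01 0 0 160; 0 0 0 -0.01 0 0 160'; python3 d.py
python3 - <<'E'
from w import *
s=r.sense();f=r.grab_frame("wrist");meas(f,s)
g=r.grab_frame("scene")["img"]
cv2.imwrite("pics/w4.png",np.hstack([cv2.resize(f["img"],(400,300)),cv2.resize(g,(400,300))])[:,:,::-1])
E
```

```text
clock: 8.5
eef_pos: [534.7, -89.4, 187.5]
tcp_rot: [-3.14, -0.0, 1.797]
contact_force: [0.2, -0.1, 0.3]
opening: 0.373
grasp_force: 0.0
clock: 8.75
eef_pos: [537.2, -99.6, 186.2]
tcp_rot: [-3.141, -0.0, 1.796]
contact_force: [-0.8, -0.4, -0.5]
opening: 0.371
grasp_force: 0.0
t 8.75 case-frame TCP [  1.3   6.8 186.2] F [-0.8 -0.3 -0.5] open 0.371 rpy [-3.141 -0.     1.796]
 turn deg [-0.05 -0.    0.21]
pad tool-frame rect ((-8.080703735351562, -21.598400115966797), (90.63824462890625, 29.30817985534668), 0.04246785491704941) zmed 85.10212471833829
tab top tool-frame [[26.2 12.1]
 [45.7 31.1]] z [ 71.99358164  92.23197319 104.1533957 ]
  top-only 305 [26.2012771  12.21791054] [38.63727605 32.44932156]
finger -1 262 [ -9.5 -29.8 -11.9] [ 13.  -16.1  -1.1]
finger 1 258 [ -9.2  15.5 -12. ] [13.1 28.6 -1.1]
```

View pics/w4.png

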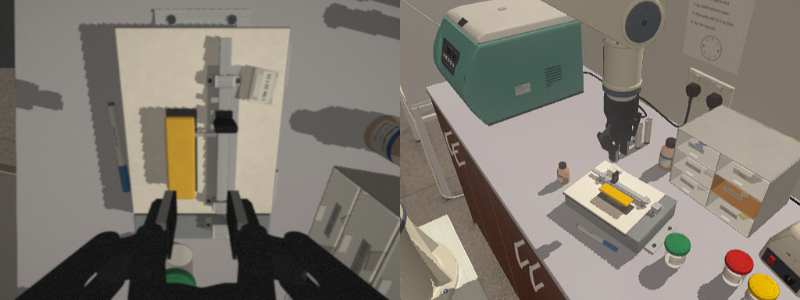

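The pad is back up at z ≈ 85 mm. The tab has moved about 29 mm relative to it, and the other objects are in place.

```bash
python3 -c "
from rig import r
print(r.sign_off())"
```

```text
the job is handed in; nothing more can be done
None
```

I pushed the bolt back to its stop with the catch held down (about 29 mm by camera), then let the catch spring fully up, moved clear and handed the job in at about 9 s; sign-off returned no verdict.

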